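# Lock the round steel specimen in its clamp

### The job

The round steel specimen for the hardness tester sits in the two-knob clamp with both knobs still undone. Lock it down: turn the clamp's orange knob clockwise until it is fully home against its stop (its bar then lies in line with the aluminium bridge), then do the same with the blue knob. Leave the orange knob of the small clamp with the brass block as it is.

Things in the scene. Friction and masses are not known exactly. Their poses are not given: they have to be found in the camera images.
- clamp: Two-knob clamp fixed to the bench: dark base 90 x 190 x 20 mm (x, y, z), steel disc 68 mm across, over it an aluminium bridge 30 x 170 mm, top 52 mm above the bench. Origin: centre of the underside, z up, y along the bridge, any yaw. Knob axes upright: orange at (0, +65 mm), blue at (0, -65 mm). Each knob is a bar 50 mm long, 14 thick, underside 66, top 92 mm above the bench, on a thin stem.
- orange_bolt (a joint): Turn of the clamp's orange knob, rad, growing clockwise from above: 0 loose, 1.40 the tight end stop, where the bar is parallel to the bridge; below that the bar stands (1.40 - value) counter-clockwise of it. Starts at 0 to 0.35. Friction 0.06 N m; stays where left, does not rise or sink. Grip the bar across its 14 mm from above, 79 mm over the bench.
- blue_bolt (a joint): Turn of the clamp's blue knob; shape, sign, grip, friction and stops as the orange one's: 0 loose, 1.40 the tight end stop with the bar parallel to the bridge. Starts at 0 to 0.35.
- spare_tip (a point): A point on one end of the bar of the other orange knob (25 mm from that knob's axis, 79 mm above the bench), which belongs to the small one-knob clamp (dark base 80 x 110 mm, square brass block under a short bridge). It is not part of this job and must not be turned.
Mind the look-alikes: they are no part of the job. What is shaped like the clamp but pink or red is not meant.

How it is judged:
By the outcome, as a careful person would: the job done as asked, in the order asked, and still so for the second after the job is handed in, with the robot touching nothing.
It also fails if it takes over 51 s, if anything falls off the work surface, if the arm or the gripper's body presses on something with over 40 N, if the wrist force passes 120 N, or if a joint passes its speed limit or range.

### The arm

A 6-joint arm with a two-finger parallel gripper is mounted at the origin on the work surface. World frame = base frame: x ahead of the robot, y to its left, z up, the work surface at z = 0. Lengths are in m, angles in degrees, forces in N, time in s.
With the tool pointing down it reaches from about 0.375 to 0.9 m from the base axis. Payload 3.1 kg.
Tool frame: the origin (TCP) lies at the centre of the arm's flange, where the gripper is bolted on; the fingertips stand 182 mm ahead of it and the grasp point (between the pads) lies bot.grip_point_offset ahead of it (bot.grip_point_offset is the distance from the TCP to the grasp point, in m); x points along the fingers, z is the direction in which the jaws open and shut, and the axes are right-handed (so a half turn about x gives the same grasp; the last joint's range is limited). The gripper opens to 87 mm and grips with 3 to 60 N. Pads are 19 mm wide; open, the fingers measure 117 mm over their backs; the gripper's body (75 mm by 190 mm) begins 51 mm behind the grasp point.
Start: joints at [-82.248, 30.224, 82.088, -0, 67.689, -10.227], TCP at [0.193, -0.594, 0.405] pointing down, gripper open.
Joint ranges: [-176.69, 176.69], [-43.24, 126.21], [12.49, 139.97], [-82, 262], [0, 151.66], [-163.58, 163.58]. Speed limits (degrees/s): [159.86, 159.86, 180, 180, 180, 180].

### API

Orientations are given as a 3x3 rotation matrix whose columns are the frame's x, y, z axes.
In Python, from rig import bot gives the robot as it stands.
- The arm moves only by the tool step_arm, never from a script. Its argument "motion" is a list that holds one entry, the list of rows, each a list of 7 numbers: the turn, a rotation vector about the world's x, y, z in degrees, then the shift along the world's x, y, z in mm, then the finger opening in mm, from 0 to 87. A call has 1 to 12 rows; each row is the pose to reach, as a shift and turn from the pose commanded when the call began; what a row does not reach only later rows make up. A row lasts 1/12 s, in which the tool goes at most 41.7 mm and 7.16 degrees, less where a joint would pass 70% of its speed; a pose out of reach is approached as far as the arm can. A call with a gripper value outside its range is refused whole. The fingers move at their own pace and stop on an object; the grip force is fixed at half the most. Time passes only in rows, so rows that repeat a pose let the fingers close. It gives the time, the measured TCP pose, the force and the opening at its end, in the units of the state.
- bot.read_state(): the state, without advancing time (a new reading comes with each control period).
- bot.capture(name): name is "side" or "top"; returns a dict with "frame" (384x512x3 uint8, red, green, blue), "range_z" (384x512 float32, m along the optical axis (not along the pixel's ray), 0 where there is no reading), "fx", "fy", "cx", "cy" (pixels), "cam_to_world" (4x4, takes a point from camera to world coordinates). Camera axes: x right, y down, z forward; pixel columns grow to the right and rows downward; lengths in m; the calibration is good to about 2 mm. A picture is of the moment at which its call begins.
- bot.hand_in(): hands the job in, once; it reports no verdict.
The state is a dict: "time_s": time; "joint_positions": joint angles; "qvel": joint speeds; "tau": joint torques, N m; "position": TCP position; "tcp_rot": TCP orientation; "force": force on the tool from outside, world axes, zero at the start; "moment": the same for the moment, N m; "opening": opening from 0.0 (shut) to 1.0 (fully open).
Only numpy, scipy, OpenCV 4.12 (cv2) and the standard library are available. Lean on these libraries where they do the work, as an engineer would, in place of code of your own. Each camera call takes 0.05 s, during which the arm holds its last target.

## Working session

There is one attempt and no reset: what is moved stays moved. The work goes in short steps, Python scripts to look and compute and a tool call to move; the robot and the scene stay as the last step left them, time stands still between calls to the robot, and variables do not carry over. Pictures are saved under pics/ and viewed, and the job is handed in when it is done.

Besides the shell and the picture viewer there is one more tool, called after ">>>" in YAML: its name, and indented under it one key for each argument. step_arm: Moves the arm, as the interface text tells. Its arguments: {"type":"object","properties":{"motion":{"type":"array"}},"required":["motion"]}

```bash
mkdir -p pics; python3 - <<'E'
from rig import bot
import cv2,pickle
for n in("top","side"):
    c=bot.capture(n); pickle.dump(c,open(n+".pkl","wb")); cv2.imwrite(f"pics/{n}0.png",c["frame"][:,:,::-1])
    print(n,c["fx"],c["cx"],c["cam_to_world"].round(3).tolist())
s=bot.read_state();print(s,bot.grip_point_offset)
E
```

```text
top 492.4165822259369 250.26825157482352 [[-0.027, -0.997, 0.072, 0.372], [-1.0, 0.027, 0.002, 0.132], [-0.003, -0.072, -0.997, 1.649], [0.0, 0.0, 0.0, 1.0]]
side 436.1924641703279 252.56941992704103 [[-0.997, -0.046, 0.058, 0.397], [-0.074, 0.575, -0.815, 1.039], [0.004, -0.817, -0.576, 0.729], [0.0, 0.0, 0.0, 1.0]]
{'time_s': 0.1, 'joint_positions': array([-8.22472423e+01,  3.02742530e+01,  8.21476854e+01, -4.41954708e-04,
        6.76896187e+01, -1.02274750e+01]), 'qvel': array([-0.05712662, -0.15655689, -0.21834765,  0.00930581, -0.04235851,
        0.0962135 ]), 'tau': array([-4.04328739e-04, -4.40986097e+01, -1.77150589e+01,  6.33687736e-02,
        5.33748034e-02, -5.05046876e-05]), 'position': array([ 0.19291494, -0.59416816,  0.40387011]), 'tcp_rot': array([[-2.69723558e-04,  9.51162212e-01,  3.08691390e-01],
       [ 1.92827761e-03,  3.08691322e-01, -9.51160317e-01],
       [-9.99998104e-01,  3.38692352e-04, -1.91736612e-03]]), 'force': array([ 0.42955404,  0.39956503, -0.10095564]), 'moment': array([-0.03197614,  0.01019003,  0.01281431]), 'opening': 0.9974632658841027} 0.1635
```

```bash
ls; ls pics
```

```text
pics
side.pkl
top.pkl
side0.png
top0.png
```

View pics/top0.png

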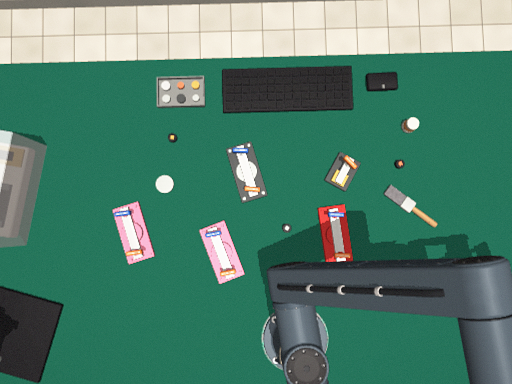

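View pics/side0.png

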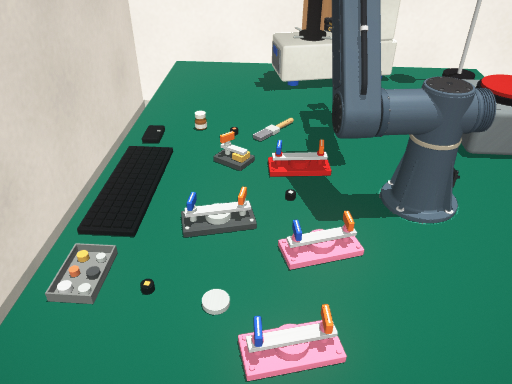

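Top view candidates for "the clamp":
- Dark two-knob clamp at (246,172). This is the target, with its orange knob at about (252,190) and blue at about (239,150).
- Pink clamps at (133,232) and (222,252), and the red one at (336,235): wrong colour.
- Small dark clamp with the brass block at (343,172) and its orange knob at (350,162): must not be touched.

Next I'll take a close crop and measure.

```bash
cat > h.py <<'E'
import numpy as np,cv2
def masks(f):
    h=cv2.cvtColor(f,cv2.COLOR_RGB2HSV)
    return dict(orange=cv2.inRange(h,(6,150,120),(16,255,255)),blue=cv2.inRange(h,(108,140,80),(125,255,255)))
def ray(c,u,v,z):
    M=np.array(c["cam_to_world"]);d=M[:3,:3]@[(u-c["cx"])/c["fx"],(v-c["cy"])/c["fy"],1];o=M[:3,3]
    return o+d*(z-o[2])/d[2]
def rays(c,uv,z): return np.array([ray(c,u,v,z) for u,v in uv])
def proj(c,p):
    M=np.linalg.inv(np.array(c["cam_to_world"]));q=M[:3,:3]@np.array(p)+M[:3,3]
    return c["fx"]*q[0]/q[2]+c["cx"],c["fy"]*q[1]/q[2]+c["cy"]
def knobs(c,box,z=0.092):
    x0,y0,x1,y1=box;out={}
    for k,m in masks(c["frame"]).items():
        mm=np.zeros_like(m);mm[y0:y1,x0:x1]=m[y0:y1,x0:x1]
        n,l,s,_=cv2.connectedComponentsWithStats(mm)
        if n<2: continue
        i=1+np.argmax(s[1:,4]);v,u=np.nonzero(l==i)
        P=rays(c,np.c_[u,v],z)[:,:2].astype(np.float32)
        r=cv2.minAreaRect(P); b=cv2.boxPoints(r);e=[b[1]-b[0],b[2]-b[1]];e=max(e,key=np.linalg.norm)
        mu=P.mean(0);w,V=np.linalg.eigh(np.cov((P-mu).T));a=V[:,1]
        out[k]=dict(n=len(u),c=mu,ang_rect=np.degrees(np.arctan2(e[1],e[0]))%180,ang_pca=np.degrees(np.arctan2(a[1],a[0]))%180,size=r[1],px=(u.mean(),v.mean()),rect=r[0])
    return out
E
python3 - <<'E'
from h import *;import pickle
c=pickle.load(open("top.pkl","rb"))
for k,v in knobs(c,(215,135,280,210)).items(): print(k,v)
f=c["frame"];cv2.imwrite("pics/crop_top.png",cv2.resize(f[130:215,210:290],None,fx=7,fy=7,interpolation=cv2.INTER_CUBIC)[:,:,::-1])
s=pickle.load(open("side.pkl","rb"))
for k,v in knobs(s,(170,180,265,240)).items(): print(k,v)
cv2.imwrite("pics/crop_side.png",cv2.resize(s["frame"][180:240,170:265],None,fx=7,fy=7,interpolation=cv2.INTER_CUBIC)[:,:,::-1])
# dark base / white bridge
g=f[135:210,220:275].astype(int)
dark=(g.max(2)<75)&(abs(g[:,:,1]-g[:,:,0])<20)
n,l,st,_=cv2.connectedComponentsWithStats(cv2.morphologyEx(dark.astype(np.uint8),cv2.MORPH_CLOSE,np.ones((9,9))))
i=1+np.argmax(st[1:,4]);v,u=np.nonzero(l==i);P=rays(c,np.c_[u+220,v+135],.02)[:,:2].astype(np.float32)
print("base",cv2.minAreaRect(P))
w=(g.min(2)>150)
n,l,st,_=cv2.connectedComponentsWithStats(w.astype(np.uint8));i=1+np.argmax(st[1:,4]);v,u=np.nonzero(l==i);P=rays(c,np.c_[u+220,v+135],.052)[:,:2].astype(np.float32)
print("bridge",cv2.minAreaRect(P),P.mean(0))
E
```

```text
orange {'n': 16, 'c': array([0.48788688, 0.14239132], dtype=float32), 'ang_rect': np.float32(88.46038), 'ang_pca': np.float64(70.9248114905188), 'size': (0.03171669319272041, 0.012722685933113098), 'px': (np.float64(247.6875), np.float64(188.9375)), 'rect': (0.4907562732696533, 0.13815365731716156)}
blue {'n': 41, 'c': array([0.6105481, 0.1647836], dtype=float32), 'ang_rect': np.float32(88.44498), 'ang_pca': np.float64(87.54385117135313), 'size': (0.04786057770252228, 0.0128660649061203), 'px': (np.float64(239.65853658536585), np.float64(150.78048780487805)), 'rect': (0.6130724549293518, 0.16522854566574097)}
orange {'n': 96, 'c': array([0.48745528, 0.14900504], dtype=float32), 'ang_rect': np.float32(85.61962), 'ang_pca': np.float64(86.91922726230361), 'size': (0.07428582012653351, 0.01854133978486061), 'px': (np.float64(241.875), np.float64(196.27083333333334)), 'rect': (0.4885154068470001, 0.14542743563652039)}
blue {'n': 93, 'c': array([0.60909   , 0.18563643], dtype=float32), 'ang_rect': np.float32(89.18874), 'ang_pca': np.float64(89.00998578725428), 'size': (0.07192859053611755, 0.0188295915722847), 'px': (np.float64(191.33333333333334), np.float64(202.59139784946237)), 'rect': (0.6107410788536072, 0.18037539720535278)}
base ((0.611895740032196, 0.20877940952777863), (0.0, 0.0), 0.0)
bridge ((0.5546954870223999, 0.1464841663837433), (0.06525211781263351, 0.10838659107685089), 88.59351348876953) [0.5534241  0.14722985]
```

View pics/crop_top.png

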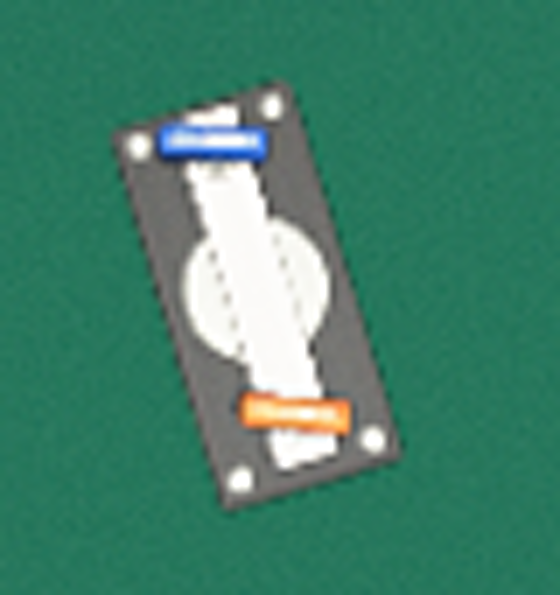

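View pics/crop_side.png

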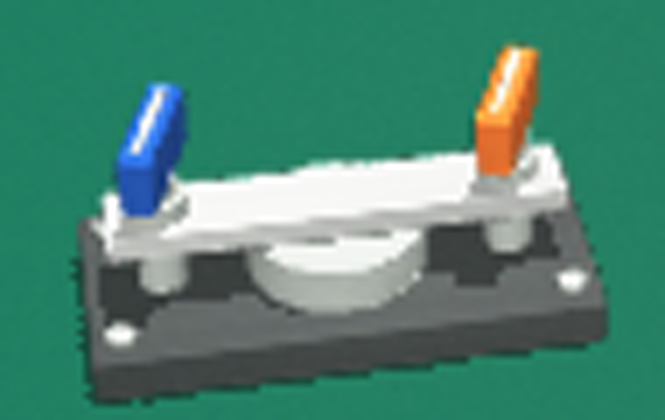

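The crops show the dark clamp with both bars across the bridge. In crop pixels, blue is at about (214,142), orange at about (297,413), and the base corners are at (118,132), (285,82), (400,457) and (230,508). I'll measure these more finely.

```bash
cat >> h.py <<'E'
def fine(c,box,z=0.092,k=8):
    x0,y0,x1,y1=box
    f=cv2.resize(c["frame"][y0:y1,x0:x1],None,fx=k,fy=k,interpolation=cv2.INTER_CUBIC)
    h=cv2.cvtColor(f,cv2.COLOR_RGB2HSV);out={}
    for n,lo,hi in(("orange",(4,90,120),(22,255,255)),("blue",(105,90,80),(128,255,255))):
        m=cv2.morphologyEx(cv2.inRange(h,lo,hi),cv2.MORPH_CLOSE,np.ones((9,9)))
        cs,_=cv2.findContours(m,cv2.RETR_EXTERNAL,cv2.CHAIN_APPROX_NONE)
        if not cs: continue
        q=max(cs,key=cv2.contourArea)[:,0].astype(float)
        P=rays(c,(q+.5)/k-.5+[x0,y0],z)[:,:2].astype(np.float32)
        (cc,s,a)=cv2.minAreaRect(P)
        if s[0]<s[1]: a+=90
        out[n]=(np.round(cc,4),np.round(s,4),round(a%180,1))
    return out
E
python3 - <<'E'
from h import *;import pickle
c=pickle.load(open("top.pkl","rb"))
q=(np.array([(118,132),(285,82),(400,457),(230,508)])+.5)/7-.5+[210,130]
P=rays(c,q,.02)[:,:2];print(P.round(4),"centre",P.mean(0))
ydir=(P[2]+P[3]-P[0]-P[1]);ydir/=np.linalg.norm(ydir);print("len",np.linalg.norm(P[3]-P[0]),np.linalg.norm(P[1]-P[0]))
print("bridge y ang",np.degrees(np.arctan2(ydir[1],ydir[0])))
print("orange",P.mean(0)+.065*ydir,"blue",P.mean(0)-.065*ydir)
print(fine(c,(215,135,280,210)))
s=pickle.load(open("side.pkl","rb"))
print(fine(s,(170,180,265,240)))
# bolts heads etc: triangulate bar-top ends side
q=(np.array([(500,118),(165,160)]));
E
```

```text
[[0.6307 0.2103]
 [0.6526 0.13  ]
 [0.4719 0.0803]
 [0.4499 0.1614]] centre [0.55125623 0.14550996]
len 0.18728501480049306 0.08317887286227073
bridge y ang -164.76266223617927
orange [0.48854128 0.1284268 ] blue [0.61397118 0.16259313]
{'orange': (array([0.4886, 0.1298]), array([0.0519, 0.0171]), 83.8), 'blue': (array([0.6135, 0.1643]), array([0.0519, 0.0179]), 85.7)}
{'orange': (array([0.4883, 0.145 ]), array([0.0799, 0.0199]), 85.9), 'blue': (array([0.611 , 0.1788]), array([0.0786, 0.0207]), 89.7)}
```

Measurements:

| Item | Position (m) | Bar angle | Turn needed |
|---|---|---|---|
| Bridge | – | 15.3° | – |
| Orange axis | (0.4885, 0.129) | 84° | about 69° clockwise |
| Blue axis | (0.6137, 0.1635) | 85.7° | about 70° clockwise |

I'll move over the orange knob, going around the base, and turn the tool +66°.

>>> step_arm:
  motion:
    - [[0,0,6,24,32,0,60],[0,0,12,48,64,0,60],[0,0,18,72,96,0,60],[0,0,24,96,128,0,60],[0,0,30,120,160,0,60],[0,0,36,144,192,0,60],[0,0,42,168,224,0,60],[0,0,48,192,256,0,60],[0,0,54,216,288,0,60],[0,0,60,240,320,0,60],[0,0,63,257,344,0,60],[0,0,66,257,360,0,60]]

```text
time_s: 1.1
position: [0.4522, -0.232, 0.4047]
tcp_rot: [[0.002, 0.099, 0.995], [0.0, 0.995, -0.099], [-1.0, 0.0, 0.002]]
force: [-0.4, -0.5, -0.4]
opening: 0.691
```

>>> step_arm:
  motion:
    - [[0,0,0,4,35,0,60],[0,0,0,8,73,0,60],[0,0,0,12,111,-5,60],[0,0,0,16,149,-10,60],[0,0,0,20,187,-15,60],[0,0,0,24,225,-25,60],[0,0,0,28,263,-35,60],[0,0,0,32,301,-45,60],[0,0,0,36,335,-55,60],[0,0,0,38.5,355,-65,60],[0,0,0,38.5,363,-75,60],[0,0,0,38.5,363,-75,60]]

```text
time_s: 2.1
position: [0.4875, 0.1299, 0.3278]
tcp_rot: [[-0.004, 0.102, 0.995], [-0.0, 0.995, -0.102], [-1.0, -0.001, -0.004]]
force: [-0.7, -1.5, -0.1]
opening: 0.687
```

```bash
python3 - <<'E'
from rig import bot
from h import *
print(bot.read_state()["position"],bot.read_state()["joint_positions"].round(1))
for n in("side","top"):
    c=bot.capture(n);cv2.imwrite(f"pics/{n}1.png",c["frame"][:,:,::-1])
E
```

```text
[0.48748084 0.12992847 0.32778221] [  2.2  27.7 103.5  -0.   49.1   8.1]
```

View pics/side1.png

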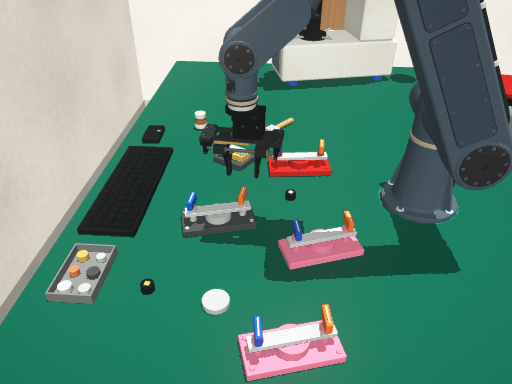

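The gripper is above and behind the clamp in the side view, with tips at about (228,160) and (257,172). I'll check the projection to be sure it's over the orange knob.

```bash
python3 - <<'E'
from h import *;import pickle
s=pickle.load(open("side.pkl","rb"));t=pickle.load(open("top.pkl","rb"))
for p in([.4885,.129,.092],[.4885-.03,.13,.146],[.4885+.03,.13,.146],[.4885,.13,.33]): print(p,np.round(proj(s,p),1),np.round(proj(t,p),1))
for n,c in(("t",t),("s",s)):
    for px in ([(252,189)] if n=="t" else [(242,196)]):
        print(n,c["range_z"][px[1],px[0]])
        d=c["range_z"][px[1],px[0]];print((np.array(c["cam_to_world"])@[ (px[0]-c["cx"])/c["fx"]*d,(px[1]-c["cy"])/c["fy"]*d,d,1]).round(4))
E
```

```text
[0.4885, 0.129, 0.092] [242.2 191.7] [251.9 188.6]
[0.4585, 0.13, 0.146] [254.  174.5] [251.8 197.1]
[0.5185, 0.13, 0.146] [229.9 173.5] [251.3 177.6]
[0.4885, 0.13, 0.33] [241.1 104.6] [251.5 182. ]
t 1.560217
[0.4872 0.1287 0.0932 1.    ]
s 1.1016814
[0.4875 0.1456 0.0902 1.    ]
```

View pics/top1.png

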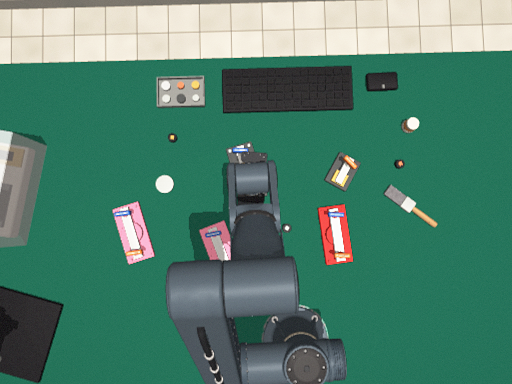

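The tip projection matches. Now I'll descend 87.5 mm and close.

>>> step_arm:
  motion:
    - [[0,0,0,0,0,-15,50],[0,0,0,0,0,-30,50],[0,0,0,0,0,-45,50],[0,0,0,0,0,-58,50],[0,0,0,0,0,-70,50],[0,0,0,0,0,-80,50],[0,0,0,0,0,-85,50],[0,0,0,0,0,-87,50],[0,0,0,0,0,-87,50],[0,0,0,0,0,-87,50]]

```text
time_s: 3.03
position: [0.4887, 0.1282, 0.2432]
tcp_rot: [[0.001, 0.105, 0.994], [-0.0, 0.994, -0.105], [-1.0, 0.0, 0.001]]
force: [-0.7, -0.7, -1.3]
opening: 0.575
```

```bash
python3 - <<'E'
from rig import bot
from h import *
s=bot.read_state();print(s["position"],s["force"],s["moment"])
c=bot.capture("side");cv2.imwrite("pics/side2.png",cv2.resize(c["frame"][110:240,170:300],None,fx=4.5,fy=4.5,interpolation=cv2.INTER_CUBIC)[:,:,::-1])
E
```

```text
[0.48873037 0.12824129 0.24320078] [-0.66329174 -0.72752332 -1.28458502] [-0.01297943 -0.09799278  0.00414623]
```

View pics/side2.png

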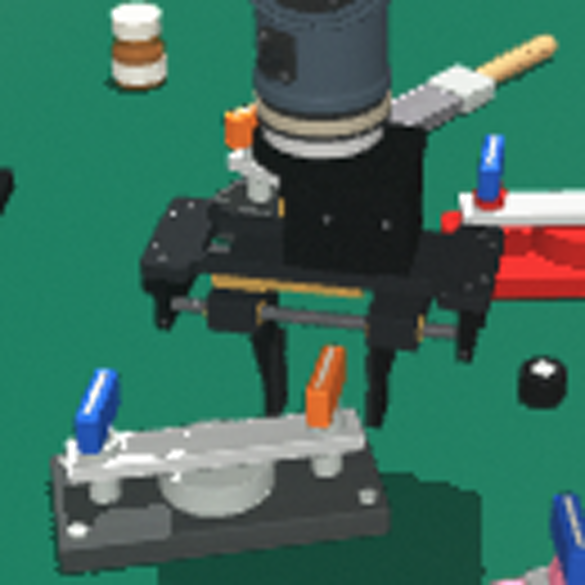

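The fingers straddle the orange bar, with tips at about (273,410) and (375,420) and the bar at (325,385). Closing now.

>>> step_arm:
  motion:
    - [[0,0,0,0,0,0,30],[0,0,0,0,0,0,20],[0,0,0,0,0,0,12],[0,0,0,0,0,0,8],[0,0,0,0,0,0,8],[0,0,0,0,0,0,8],[0,0,0,0,0,0,8],[0,0,0,0,0,0,8]]

```text
time_s: 3.75
position: [0.489, 0.1285, 0.2428]
tcp_rot: [[0.002, 0.105, 0.994], [0.0, 0.994, -0.105], [-1.0, 0.0, 0.002]]
force: [1.1, -0.3, -0.7]
opening: 0.163
```

```bash
python3 - <<'E'
from rig import bot
s=bot.read_state();print(s["position"],s["force"],s["moment"],s["opening"]*87)
E
```

```text
[0.48899041 0.12853063 0.24284165] [ 1.12627891 -0.32509055 -0.71362779] [-0.02465864 -0.38535823  0.00301009] 14.203907885547801
```

The bar is gripped at 14.2 mm. Turning clockwise now.

>>> step_arm:
  motion:
    - [[0,0,-4,0,0,0,8],[0,0,-9,0,0,0,8],[0,0,-14,0,0,0,8],[0,0,-19,0,0,0,8],[0,0,-24,0,0,0,8],[0,0,-29,0,0,0,8],[0,0,-34,0,0,0,8],[0,0,-39,0,0,0,8],[0,0,-44,0,0,0,8],[0,0,-49,0,0,0,8],[0,0,-54,0,0,0,8],[0,0,-58,0,0,0,8]]

```text
time_s: 4.75
position: [0.4894, 0.1283, 0.2429]
tcp_rot: [[0.003, 0.9, 0.435], [-0.001, 0.435, -0.9], [-1.0, 0.002, 0.002]]
force: [2.4, -2.0, -1.7]
opening: 0.165
```

```bash
python3 - <<'E'
from rig import bot
s=bot.read_state();print(s["position"],s["force"],s["moment"],s["opening"]*87)
E
```

```text
[0.48937566 0.12828161 0.24285031] [ 2.38410186 -2.0388507  -1.69137587] [-0.32445725 -0.41131724  0.07063869] 14.369720696447901
```

>>> step_arm:
  motion:
    - [[0,0,-2,0,0,0,8],[0,0,-4,0,0,0,8],[0,0,-6,0,0,0,8],[0,0,-8,0,0,0,8],[0,0,-9,0,0,0,8],[0,0,-10,0,0,0,8],[0,0,-11,0,0,0,8],[0,0,-12,0,0,0,8]]

```text
time_s: 5.42
position: [0.4894, 0.1282, 0.2429]
tcp_rot: [[0.003, 0.97, 0.241], [-0.001, 0.241, -0.97], [-1.0, 0.003, 0.001]]
force: [3.4, -4.0, -2.4]
opening: 0.164
```

```bash
python3 - <<'E'
from rig import bot
s=bot.read_state();print(s["position"],s["force"],s["moment"],s["opening"]*87)
import numpy as np;R=s["tcp_rot"];print(np.degrees(np.arctan2(R[1,2],R[0,2])))
E
```

```text
[0.48935012 0.12819908 0.2428616 ] [ 3.44445998 -4.03570932 -2.38736109] [-0.66147313 -0.70655564  0.20644219] 14.264359153292437
-76.03747213033127
```

>>> step_arm:
  motion:
    - [[0,0,-1,0,0,0,8],[0,0,-2,0,0,0,8],[0,0,-3,0,0,0,8],[0,0,-3,0,0,0,8]]

```text
time_s: 5.75
position: [0.4894, 0.1283, 0.2429]
tcp_rot: [[0.003, 0.981, 0.192], [-0.001, 0.192, -0.981], [-1.0, 0.003, 0.002]]
force: [3.4, -4.1, -2.3]
opening: 0.17
```

```bash
python3 - <<'E'
from rig import bot
s=bot.read_state();print(s["position"],s["force"],s["moment"],s["opening"]*87)
import numpy as np;R=s["tcp_rot"];print(np.degrees(np.arctan2(R[1,2],R[0,2])))
E
```

```text
[0.48943958 0.12826377 0.24288495] [ 3.39520689 -4.0981004  -2.33367048] [-0.56471243 -0.71649677  0.44072762] 14.757226428833446
-78.91209256767084
```

The moment rose to 0.44 N m and the pads are starting to skew on the bar, so it's against the stop. I'll open and lift.

>>> step_arm:
  motion:
    - [[0,0,0,0,0,0,20],[0,0,0,0,0,0,35],[0,0,0,0,0,0,50],[0,0,0,0,0,0,50],[0,0,0,0,0,5,50],[0,0,0,0,0,20,50],[0,0,0,0,0,40,50],[0,0,0,0,0,65,50],[0,0,0,0,0,90,50],[0,0,0,0,0,110,50],[0,0,0,0,0,120,50],[0,0,0,0,0,120,50]]

```text
time_s: 6.75
position: [0.4887, 0.1288, 0.3655]
tcp_rot: [[0.005, 0.982, 0.191], [0.0, 0.191, -0.982], [-1.0, 0.005, 0.001]]
force: [-0.0, 0.1, 0.4]
opening: 0.571
```

```bash
python3 - <<'E'
from rig import bot
from h import *
s=bot.read_state();print(s["position"],s["force"],s["moment"],s["opening"]*87)
c=bot.capture("side");cv2.imwrite("pics/side3.png",cv2.resize(c["frame"][110:240,170:300],None,fx=4.5,fy=4.5,interpolation=cv2.INTER_CUBIC)[:,:,::-1])
print(fine(c,(170,180,265,240)))
E
```

```text
[0.4887489  0.12877812 0.3654935 ] [-0.04729805  0.11532567  0.39280734] [-0.03258028  0.01183692  0.0295728 ] 49.700406821027194
{'orange': (array([0.4871, 0.1454]), array([0.0533, 0.0459]), 14.5), 'blue': (array([0.6109, 0.1788]), array([0.0207, 0.0786]), 90.1)}
```

View pics/side3.png

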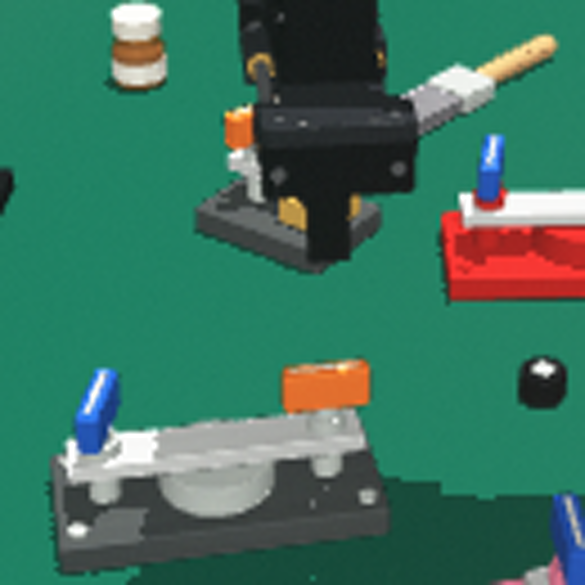

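The orange bar, at about (327,385), now lies in line with the bridge (about 14.5° against 15.3°). Next is the blue knob: turn +74.5° and shift (125.2, 34.5).

>>> step_arm:
  motion:
    - [[0,0,6,10,3,0,50],[0,0,13,22,6,0,50],[0,0,20,34,9.5,0,50],[0,0,27,46,13,0,50],[0,0,34,58,16,0,50],[0,0,41,70,19,0,50],[0,0,48,82,22.5,0,50],[0,0,55,94,26,0,50],[0,0,62,106,29,0,50],[0,0,68,116,32,0,50],[0,0,72,122,33.5,0,50],[0,0,74.5,125.2,34.5,0,50]]

```text
time_s: 7.8
position: [0.6139, 0.1632, 0.3607]
tcp_rot: [[-0.003, 0.076, 0.997], [-0.0, 0.997, -0.076], [-1.0, -0.0, -0.003]]
force: [-0.6, 0.4, -0.1]
opening: 0.576
```

>>> step_arm:
  motion:
    - [[0,0,0,0,0,-15,50],[0,0,0,0,0,-35,50],[0,0,0,0,0,-50,50],[0,0,0,0,0,-60,50],[0,0,0,0,0,-60,50],[0,0,0,0,0,-60,50]]

```text
time_s: 8.3
position: [0.6133, 0.163, 0.3015]
tcp_rot: [[-0.003, 0.079, 0.997], [-0.0, 0.997, -0.079], [-1.0, -0.0, -0.003]]
force: [-0.1, 0.6, 0.1]
opening: 0.575
```

```bash
python3 - <<'E'
from rig import bot
from h import *
s=bot.read_state();print(s["position"],s["force"],s["moment"],s["opening"]*87, s["joint_positions"].round(1))
R=s["tcp_rot"];print(np.degrees(np.arctan2(R[1,2],R[0,2])))
c=bot.capture("side");cv2.imwrite("pics/side4.png",cv2.resize(c["frame"][110:240,150:280],None,fx=4.5,fy=4.5,interpolation=cv2.INTER_CUBIC)[:,:,::-1])
E
```

```text
[0.61330994 0.16303368 0.30151141] [-0.08355154  0.62940441  0.09703134] [-0.05772501 -0.06209708  0.00427124] 50.0125325510747 [ 4.8 38.1 85.6  0.  56.5  9.3]
-4.522306110281625
```

View pics/side4.png

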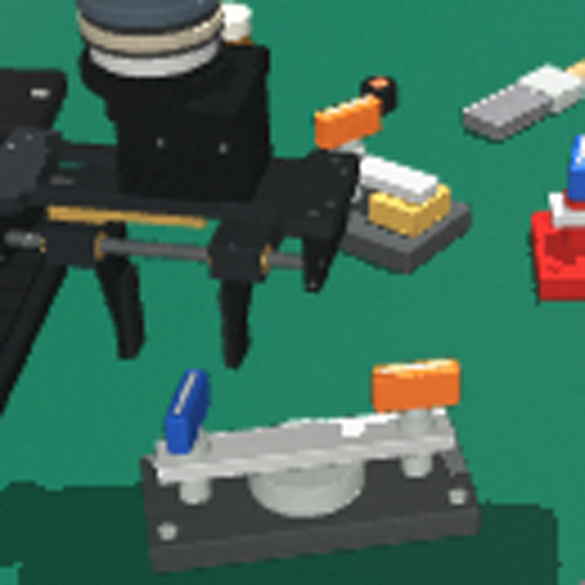

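The fingers are centred on the blue bar at (187,410). Descend and grip.

>>> step_arm:
  motion:
    - [[0,0,0,0,0,-12,50],[0,0,0,0,0,-26,50],[0,0,0,0,0,-40,50],[0,0,0,0,0,-50,50],[0,0,0,0,0,-57,50],[0,0,0,0,0,-60,50],[0,0,0,0,0,-60,40],[0,0,0,0,0,-60,25],[0,0,0,0,0,-60,12],[0,0,0,0,0,-60,8],[0,0,0,0,0,-60,8],[0,0,0,0,0,-60,8]]

```text
time_s: 9.35
position: [0.6138, 0.1631, 0.2432]
tcp_rot: [[0.001, 0.079, 0.997], [0.0, 0.997, -0.079], [-1.0, 0.0, 0.001]]
force: [0.3, -0.7, -0.8]
opening: 0.201
```

>>> step_arm:
  motion:
    - [[0,0,0,0,0,0,8],[0,0,0,0,0,0,8],[0,0,0,0,0,0,8]]

```text
time_s: 9.6
position: [0.6142, 0.163, 0.2432]
tcp_rot: [[0.002, 0.079, 0.997], [0.0, 0.997, -0.079], [-1.0, 0.0, 0.002]]
force: [2.0, -0.2, 0.1]
opening: 0.162
```

```bash
python3 - <<'E'
from rig import bot
s=bot.read_state();print(s["position"],s["force"],s["moment"],s["opening"]*87)
E
```

```text
[0.61424967 0.16301356 0.24321292] [ 1.99370723 -0.17801031  0.08138891] [-0.06573971 -0.38091989  0.04040847] 14.089645921864205
```

Gripped. Now I'll turn it clockwise by 60°, then slowly.

>>> step_arm:
  motion:
    - [[0,0,-4,0,0,0,8],[0,0,-9,0,0,0,8],[0,0,-14,0,0,0,8],[0,0,-19,0,0,0,8],[0,0,-24,0,0,0,8],[0,0,-29,0,0,0,8],[0,0,-34,0,0,0,8],[0,0,-39,0,0,0,8],[0,0,-44,0,0,0,8],[0,0,-49,0,0,0,8],[0,0,-54,0,0,0,8],[0,0,-59,0,0,0,8]]

```text
time_s: 10.6
position: [0.6146, 0.1627, 0.2432]
tcp_rot: [[0.003, 0.897, 0.443], [-0.001, 0.443, -0.897], [-1.0, 0.003, 0.002]]
force: [2.5, -2.1, -0.1]
opening: 0.168
```

>>> step_arm:
  motion:
    - [[0,0,-3,0,0,0,8],[0,0,-6,0,0,0,8],[0,0,-8,0,0,0,8],[0,0,-10,0,0,0,8],[0,0,-11,0,0,0,8],[0,0,-12,0,0,0,8],[0,0,-13,0,0,0,8],[0,0,-13,0,0,0,8]]

```text
time_s: 11.27
position: [0.6147, 0.1626, 0.2432]
tcp_rot: [[0.004, 0.973, 0.233], [-0.001, 0.233, -0.973], [-1.0, 0.003, 0.002]]
force: [4.1, -1.9, 1.0]
opening: 0.166
```

```bash
python3 - <<'E'
from rig import bot
s=bot.read_state();print(s["position"],s["force"],s["moment"],s["opening"]*87)
import numpy as np;R=s["tcp_rot"];print(np.degrees(np.arctan2(R[1,2],R[0,2])))
E
```

```text
[0.61466601 0.16263359 0.24323684] [ 4.10698799 -1.85252766  1.03580428] [-0.54704496 -0.7912864   0.05541362] 14.41461776353995
-76.54148772292302
```

The moment is still only about 0.06 N m, so it's not firmly on the stop yet. Continuing.

>>> step_arm:
  motion:
    - [[0,0,-1,0,0,0,8],[0,0,-2,0,0,0,8],[0,0,-3,0,0,0,8],[0,0,-3,0,0,0,8]]

```text
time_s: 11.6
position: [0.6147, 0.1627, 0.2432]
tcp_rot: [[0.004, 0.983, 0.184], [-0.001, 0.184, -0.983], [-1.0, 0.003, 0.002]]
force: [4.6, -4.0, -0.5]
opening: 0.173
```

```bash
python3 - <<'E'
from rig import bot
s=bot.read_state();print(s["position"],s["force"],s["moment"],s["opening"]*87)
import numpy as np;R=s["tcp_rot"];print(np.degrees(np.arctan2(R[1,2],R[0,2])))
E
```

```text
[0.61465263 0.16269691 0.24324603] [ 4.63161111 -3.98751225 -0.4743046 ] [-0.45873112 -0.70262393  0.51995603] 15.048665730806645
-79.40796024310598
```

The moment is 0.52 N m and the pads are skewing, so blue is against its stop. Release, lift, and back away to look.

>>> step_arm:
  motion:
    - [[0,0,0,0,0,0,20],[0,0,0,0,0,0,35],[0,0,0,0,0,0,50],[0,0,0,0,0,0,50],[0,0,0,0,0,5,50],[0,0,0,0,0,20,50],[0,0,0,0,0,40,50],[0,0,0,0,0,65,50],[0,0,0,0,0,90,50],[0,0,0,0,0,115,50],[0,0,0,0,0,140,50],[0,0,0,0,0,160,50]]

```text
time_s: 12.6
position: [0.6133, 0.1632, 0.4049]
tcp_rot: [[0.001, 0.983, 0.182], [0.0, 0.182, -0.983], [-1.0, 0.001, -0.0]]
force: [0.3, -0.4, 0.2]
opening: 0.577
```

>>> step_arm:
  motion:
    - [[0,0,0,0,-30,0,50],[0,0,0,-5,-70,0,50],[0,0,0,-10,-110,0,50],[0,0,0,-15,-150,0,50],[0,0,0,-25,-190,0,50],[0,0,0,-35,-230,0,50],[0,0,0,-45,-270,0,50],[0,0,0,-60,-308,0,50],[0,0,0,-75,-345,0,50],[0,0,0,-90,-380,0,50],[0,0,0,-100,-400,0,50],[0,0,0,-100,-400,0,50]]

```text
time_s: 13.6
position: [0.5117, -0.2408, 0.4028]
tcp_rot: [[-0.001, 0.984, 0.177], [-0.001, 0.177, -0.984], [-1.0, -0.001, 0.001]]
force: [0.7, 0.4, 0.9]
opening: 0.579
```

```bash
python3 - <<'E'
from rig import bot
from h import *
import pickle
s=bot.read_state();print(s["time_s"],s["position"])
c=bot.capture("top");print(fine(c,(215,135,280,210)))
c0=pickle.load(open("top.pkl","rb"))
for b in [(330,150,362,185)]: print("spare",fine(c0,b),fine(c,b))
d=bot.capture("side")
a=cv2.resize(c["frame"][130:215,210:370],None,fx=4,fy=4,interpolation=cv2.INTER_CUBIC)[:,:,::-1]
b=cv2.resize(d["frame"][125:245,170:270],(400,480),interpolation=cv2.INTER_CUBIC)[:,:,::-1]
cv2.imwrite("pics/top5.png",a);cv2.imwrite("pics/side5.png",b)
E
```

```text
13.6 [ 0.51174392 -0.24081188  0.40278435]
{'orange': (array([0.4881, 0.1294]), array([0.0526, 0.0153]), 15.5), 'blue': (array([0.6128, 0.1645]), array([0.051 , 0.0161]), 14.1)}
spare {'orange': (array([ 0.5653, -0.1846]), array([0.0532, 0.0196]), 42.3)} {'orange': (array([ 0.5697, -0.1798]), array([0.0375, 0.0201]), 42.2)}
```

View pics/top5.png

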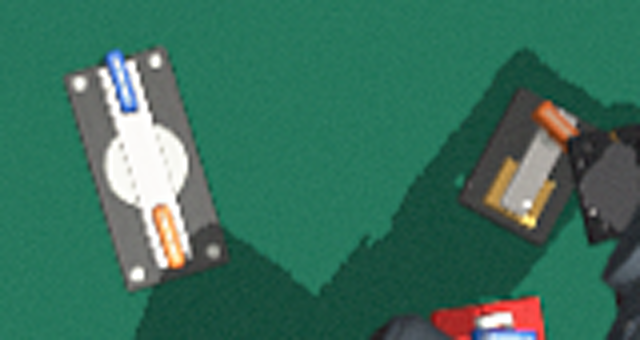

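View pics/side5.png

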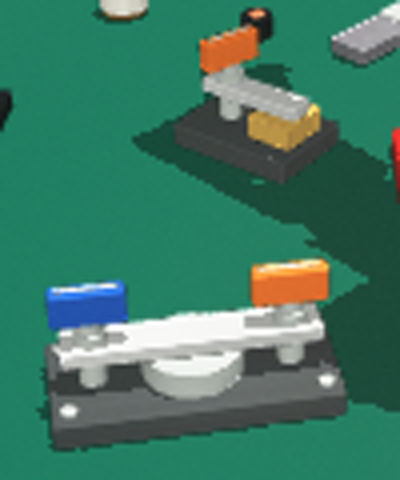

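Both bars lie in line with the bridge: orange at 15.5° and blue at 14.1°, against 15.3°. The spare knob is unchanged (42.3° before, 42.2° now), and the gripper is clear at z = 0.40. Handing in.

```bash
python3 -c "
from rig import bot
print(bot.hand_in(), bot.read_state()['time_s'])"
```

```text
the job is handed in; nothing more can be done
the job is handed in; nothing more can be done
```

I turned the orange knob and then the blue knob of the dark two-knob clamp clockwise to their stops, and handed the job in at about 14 s. The hand-in gave no verdict.

- **Stops:** The twisting moment rose well above the 0.06 N m friction at the end of each turn, to 0.44 N m on orange and 0.52 N m on blue. The pads also began to skew on the bars, so I took both as home.
- **Final top picture:** Orange lies at 15.5° and blue at 14.1°, against about 15.3° for the bridge. Blue's 1.2° difference is within the picture's accuracy, and its moment is the stronger evidence that it is home.
- **Spare clamp:** Its orange knob's angle is unchanged (42.3° before, 42.2° after). The arm partly hid it in the last top view, so its measured centre and length there are off. The side view shows all of that knob, standing as before.
- **Arm:** It was backed off and touching nothing at hand-in, and the wrist forces I read stayed under about 7 N.

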